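Fit the T-handle and wind the cheese press down

TASK

The bench cheese press is loaded and only its T-handle is off. Fit the T-handle over the square end of the press screw, fully home on the collar, then wind it clockwise until the pressing plate bears on the follower in the mould and the screw turns no further. Leave the handle on the screw, and leave the other things on the bench where they are.

Things in the scene. Friction and masses are not known exactly. Their poses are not given: they have to be found in the camera images.
- press: Bench cheese press, steel, fixed, 180 mm deep (x) by 250 mm wide (y), spout to -x. Origin: centre of its underside, on the screw's axis; z up. White mould in a drip tray (rim 43 mm above the bench), wooden follower on it. Columns at y = +-100 mm; crossbeam 46 mm wide (x), 240 mm long (y), top at 185 mm; its nuts reach 195 mm (brass nut round the screw 48 mm across).
- square_end (a point): Centre of the top of the screw's upright square end; x, y square to its flats and turning with it, z up. 20 mm across flats, the top 5 mm tapered to 13 mm. Stands 26 mm above a round collar (40 mm across, 8 mm thick) on which the handle's hub comes to rest. This top is 247.5 mm above the bench when wound right up, 237 mm when wound right down.
- spindle (a joint): Turn of the press screw, rad, growing clockwise seen from above; 12 mm down a turn, with plate, square end and handle. 0: plate 10.5 mm above the follower; 5.5: plate bears on it, a hard stop. Starts between 0 and 2.5. Turning takes about 0.25 N m (4 N on a handle arm 65 mm from the axis); it stays where it is left.
- handle_hub (a point): Centre of the loose steel T-handle's hub (half-way up, on its axis); x along the cross-bar, z up. Hub 36 x 36 mm, 50 mm tall, flats parallel and square to the cross-bar. Cross-bar 12 mm thick, its axis 13 mm above this point, running out 86 mm either side to 22 mm black balls. Stands upright on the bench on its hub. Fully home, this point is 1 mm below the top of the square end.
- handle: The same T-handle, 0.45 to 0.75 kg; origin at the centre of the hub's underside, axes as above. In the underside, on the axis, a square bore 22.4 mm across and 28 mm deep, its flats parallel to the hub's: it goes on the square end in any of four quarter turns.
- cheese_center (a point): Bystander: centre of a small ripe cheese, 112 mm across, 52 mm tall, on the bench.
- spare_mould_center (a point): Bystander: centre of an empty white perforated mould standing upright, 112 mm across, 78 mm tall.
- brush_grip (a point): Bystander: the grip of a wooden-handled brush lying on the bench, about 200 mm long.
- dish_center (a point): Bystander: centre of a steel dish, 90 mm across, 22 mm tall, on the bench under the press's spout.
There are look-alikes about, which are no part of the job. What is shaped like the handle but red is not meant.

How it is judged (in metres and radians):
On the way, in this order (a step that is already met when the one before it is completed fails the run):
1. the T-handle is fully home on the square end (z of handle_hub in the frame of square_end below 0.002 m and horizontal distance between handle_hub and square_end below 0.005 m and angle between handle_hub's own z axis and vertical below 0.09 rad), for 0.2 s.
2. the handle has wound the plate down onto the follower (all of step 1 and value of joint spindle above 5.25 rad), for 0.2 s.
At the end, for the whole second after the job is handed in: The T-handle is left at rest, upright (within 5 degrees), fully home on the square end (within 3 mm of the collar, 5 mm of the axis), and the screw is wound down until the plate bears on the follower (within 0.25 rad of the stop, 0.5 mm) (all of step 2 and linear speed of handle below 0.02 m/s); the robot touches nothing.
It fails at once if the ripe cheese is shifted by more than 30 mm or tipped over (distance of cheese_center from where it was at the start of the episode above 0.03 m or angle between cheese_center's own z axis and vertical above 0.5 rad).
It fails at once if the spare mould is shifted by more than 30 mm or tipped over (distance of spare_mould_center from where it was at the start of the episode above 0.03 m or angle between spare_mould_center's own z axis and vertical above 0.5 rad).
It fails at once if the brush is shifted by more than 30 mm (distance of brush_grip from where it was at the start of the episode above 0.03 m).
It fails at once if the dish is shifted by more than 30 mm or tipped over (distance of dish_center from where it was at the start of the episode above 0.03 m or angle between dish_center's own z axis and vertical above 0.5 rad).
It also fails if it takes over 67 s, if anything falls off the work surface, if the arm or the gripper's body presses on something with over 40 N, if the wrist force passes 120 N, or if a joint passes its speed limit or range.

ROBOT

A 6-joint arm with a two-finger parallel gripper is mounted at the origin on the work surface. World frame = base frame: x ahead of the robot, y to its left, z up, the work surface at z = 0. Lengths are in mm, angles in rad, forces in N, time in s.
With the tool pointing down it reaches from about 350 to 775 mm from the base axis. Payload 7.3 kg.
Tool frame: the origin (TCP) lies between the finger pads; the fingertips stand 22 mm ahead of it and the grasp point (between the pads) lies 3 mm ahead of it (nose_length is the distance from the TCP to the fingertips, in mm); z points along the fingers, y is the direction in which the jaws open and shut (so a half turn about z gives the same grasp; the last joint's range is limited). The gripper opens to 92 mm and grips with 3 to 60 N. Pads are 19 mm wide; open, the fingers measure 130 mm over their backs; the gripper's body (75 mm by 190 mm) begins 47 mm behind the grasp point.
Start: joints at [1.121, 0.342, 1.524, -0, 1.275, -0.146], TCP at [157.037, 500.981, 248.741] pointing down, gripper open.
Joint ranges: [-2.53, 2.53], [-0.77, 2.02], [0.04, 2.7], [-1, 4.14], [0.28, 2.66], [-3.11, 3.11]. Speed limits (rad/s): [2.57, 2.57, 3.14, 3.14, 3.14, 3.14].

INTERFACE

Orientations are given as [roll, pitch, yaw] about the fixed x, y, z axes, in that order (R = Rz(yaw) Ry(pitch) Rx(roll)).
In Python, from plant import get_obs, capture, close_job, nose_length gives the robot as it stands.
- The arm moves only by the tool step_arm, never from a script. Its argument "increments" is text: rows parted by semicolons, each of 7 numbers parted by spaces: the turn, a rotation vector about the tool's x, y, z in rad, then the shift along the tool's x, y, z in mm, then the opening, from -1 (shut) to 1 (fully open). A call has 1 to 20 rows; each row is the pose to reach, as a shift and turn from the pose commanded when the call began, along the tool's axes at that moment; what a row does not reach only later rows make up. A row lasts 1/8 s, in which the tool goes at most 62.5 mm and 10.7 degrees, less where a joint would pass 70% of its speed; a pose out of reach is approached as far as the arm can. A call with a gripper value outside its range is refused whole. The fingers move at their own pace and stop on an object; the grip force is fixed at half the most. Time passes only in rows, so rows that repeat a pose let the fingers close. It gives the time, the measured TCP pose, the force and the opening at its end, in the units of the state.
- get_obs(): the state, without advancing time (a new reading comes with each control period).
- capture(name): name is "scene" or "side" or "wrist"; returns a dict with "frame" (420x560x3 uint8, red, green, blue), "K" (3x3 intrinsics, pixels), "extrinsics" (4x4, takes a point from world to camera coordinates); the wrist camera has in their place "tool_from_camera" (4x4, takes a point from camera to tool coordinates, whose origin is the TCP and whose axes are the flange's). Camera axes: x right, y down, z forward; pixel columns grow to the right and rows downward; lengths in mm; the calibration is good to about 2 mm. A picture is of the moment at which its call begins: read the wrist's pose just before it. There is no depth.
- close_job(): hands the job in, once; it reports no verdict.
The state is a dict: "time": time; "joint_positions": joint angles; "dq": joint speeds; "tau": joint torques, N m; "tool_pos": TCP position; "tcp_rot": TCP orientation; "contact_force": force on the tool from outside, world axes, zero at the start; "moment": the same for the moment, N m; "grip_width": finger opening in mm.
Only numpy, scipy, OpenCV 4.12 (cv2) and the standard library are available. Lean on these libraries where they do the work, as an engineer would, in place of code of your own. Each camera call takes 0.05 s, during which the arm holds its last target.

## Working session

There is one attempt and no reset: what is moved stays moved. The work goes in short steps, Python scripts to look and compute and a tool call to move; the robot and the scene stay as the last step left them, time stands still between calls to the robot, and variables do not carry over. Pictures are saved under pics/ and viewed, and the job is handed in when it is done.

Besides the shell and the picture viewer there is one more tool, called after "Emit:" as name(argument=value, ...) on one line, values as JSON. step_arm: Moves the arm, as the interface text tells. Its arguments: {"type":"object","properties":{"increments":{"type":"string"}},"required":["increments"]}

```bash
ls; mkdir -p pics; python3 - <<'E'
from plant import *
import cv2,numpy as np
o=get_obs();print(o)
for n in("scene","side","wrist"):
    c=capture(n);cv2.imwrite(f"pics/{n}0.png",c["frame"][:,:,::-1]);np.savez(f"{n}0.npz",**c)
    print(n,c["K"].tolist(),np.round(c.get("extrinsics",c.get("tool_from_camera")),3).tolist())
print(nose_length)
E
```

```text
pics
{'time': 0.0, 'joint_positions': array([ 1.12101039e+00,  3.42682913e-01,  1.52505984e+00, -2.82027695e-05,
        1.27542248e+00, -1.45982454e-01]), 'dq': array([ 0.00088897, -0.00119695, -0.00122812,  0.00086925, -0.0001465 ,
       -0.00044761]), 'tau': array([-2.53816552e-04, -4.31237519e+01, -2.44215328e+01,  7.17201247e-02,
        5.59447089e-02, -7.49255651e-05]), 'tool_pos': array([156.85555906, 500.59884341, 248.05067137]), 'tcp_rot': array([-3.14003288e+00, -2.02072951e-04,  2.83779724e+00]), 'contact_force': array([ 0.78892385,  0.88298854, -0.33341939]), 'moment': array([-0.01998589,  0.01734801, -0.05095848]), 'grip_width': 91.72316538383137}
scene [[381.30761599785865, 0.0, 279.3439744976151], [0.0, 381.30761599785865, 205.08825236856882], [0.0, 0.0, 1.0]] [[-0.829, 0.56, -0.0, 449.941], [0.31, 0.458, -0.833, -58.629], [-0.466, -0.69, -0.553, 1491.381], [0.0, 0.0, 0.0, 1.0]]
side [[527.332340803547, 0.0, 277.14389830827747], [0.0, 527.332340803547, 217.28097707935237], [0.0, 0.0, 1.0]] [[0.893, -0.45, -0.004, -476.063], [-0.299, -0.586, -0.753, 336.505], [0.336, 0.673, -0.658, 1220.847], [0.0, 0.0, 0.0, 1.0]]
wrist [[347.27748346891445, 0.0, 277.2507975727072], [0.0, 347.27748346891445, 211.10206556784698], [0.0, 0.0, 1.0]] [[0.001, -0.968, -0.251, 66.368], [1.0, 0.001, 0.0, 0.254], [0.0, -0.251, 0.968, -135.993], [0.0, 0.0, 0.0, 1.0]]
22.0
```

View pics/scene0.png

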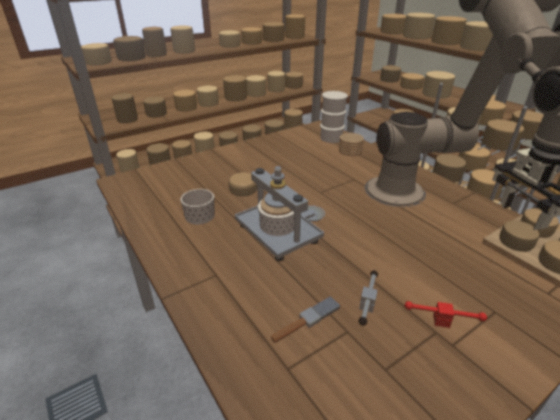

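View pics/side0.png

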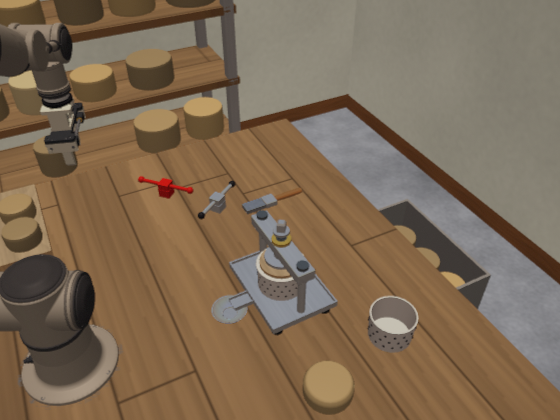

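View pics/wrist0.png

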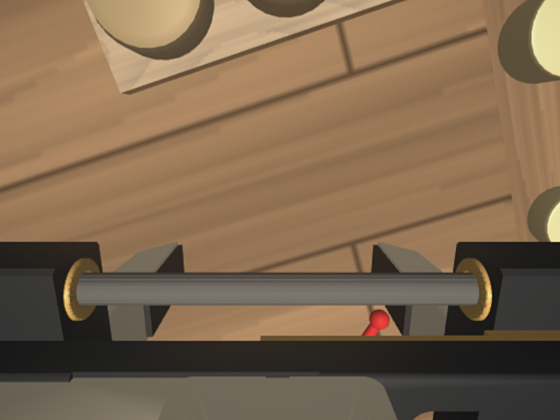

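Candidates: a grey T-handle at scene (369,296) / side (218,202), and a red one at scene (444,314) / side (166,187). The grey one fits, because red is ruled out. I'll confirm it in enlarged crops.

```bash
cat > crop.py <<'E'
import cv2,sys
def crop(src,dst,x0,y0,w,h,s):
    im=cv2.imread(src)[y0:y0+h,x0:x0+w]
    cv2.imwrite(dst,cv2.resize(im,None,fx=s,fy=s,interpolation=cv2.INTER_CUBIC))
def pair(a,b,dst):
    import numpy as np
    A=[]
    for (src,x0,y0,w,h,s) in (a,b):
        im=cv2.resize(cv2.imread(src)[y0:y0+h,x0:x0+w],None,fx=s,fy=s,interpolation=cv2.INTER_CUBIC)
        A.append(im)
    cv2.imwrite(dst,np.hstack(A))
E
python3 -c "
from crop import *
pair(('pics/scene0.png',345,262,50,70,8),('pics/side0.png',190,172,50,70,8),'pics/h0.png')
pair(('pics/scene0.png',230,155,100,110,4),('pics/side0.png',225,200,100,110,4),'pics/p0.png')
"
```

```text
(no output)
```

View pics/h0.png

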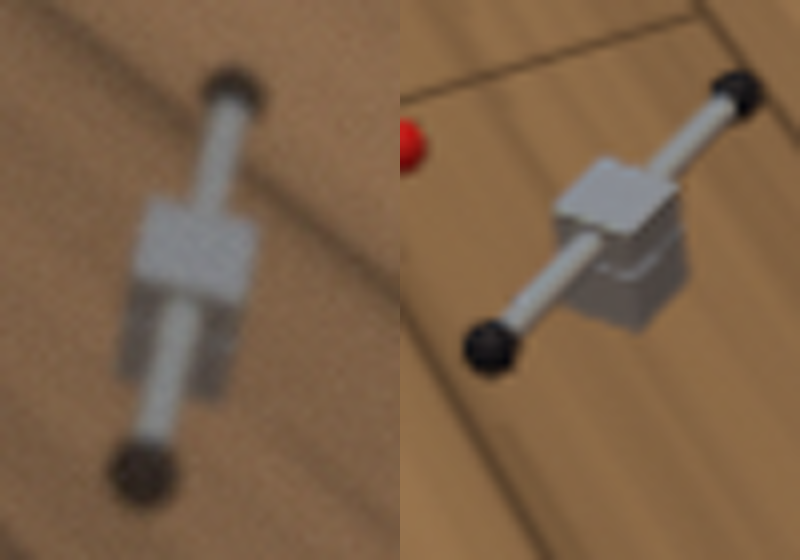

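View pics/p0.png

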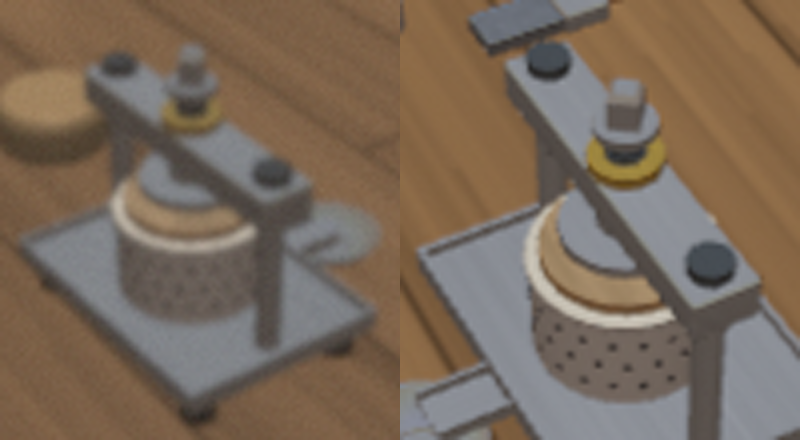

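```bash
cat > tri.py <<'E'
import numpy as np,cv2
S=np.load('scene0.npz');D=np.load('side0.npz')
P=[c["K"]@c["extrinsics"][:3] for c in(S,D)]
def tri(a,b):
    X=cv2.triangulatePoints(P[0],P[1],np.array(a,float).reshape(2,1),np.array(b,float).reshape(2,1));X=X[:3,0]/X[3,0]
    e=[]
    for p,u in zip(P,(a,b)):
        q=p@np.r_[X,1];e.append(np.round(q[:2]/q[2]-u,2))
    return np.round(X,1),e
def onz(p,u,z):
    A=np.c_[p[:,0],p[:,1],-np.r_[u,1]];return np.linalg.solve(A,-(p[:,2]*z+p[:,3]))[:2]
def cc(x0,y0,s,x,y):return (x0+(x+.5)/s-.5,y0+(y+.5)/s-.5)
E
python3 - <<'E'
from tri import *
s=lambda x,y:cc(345,262,8,x,y); d=lambda x,y:cc(190,172,8,x-400,y)
s1=s(234,92);s2=s(145,472);d1=d(738,93);d2=d(491,348)
print(tri(s1,d2),tri(s2,d1)); print(tri(s1,d1),tri(s2,d2))
for z in [38]:
  for u in (s1,s2):print('s',onz(P[0],u,z))
  for u in (d1,d2):print('d',onz(P[1],u,z))
print('hubtop',onz(P[0],s(197,252),50),onz(P[1],d(617,196),50))
s=lambda x,y:cc(230,155,4,x,y); d=lambda x,y:cc(225,200,4,x-400,y)
print('sq',tri(s(191,50),d(628,88)))
print('nutA',tri(s(120,60),d(711,255)),tri(s(272,172),d(549,50)))
print('nutB',tri(s(120,60),d(549,50)),tri(s(272,172),d(711,255)))
E
```

```text
(array([438.9, 310.8,  39.1]), [array([-0.07,  0.02]), array([-0.03, -0.01])]) (array([580.1, 411.6,  39.1]), [array([-0.27,  0.07]), array([-0.11, -0.03])])
(array([538.6, 347.6, 106.6]), [array([-14.29,   4.51]), array([-5.91, -2.54])]) (array([482. , 384.2, -41.1]), [array([15.48, -3.36]), array([7.13, 1.54])])
s [437.66680831 310.1344711 ]
s [578.68627485 411.21860507]
d [580.79884936 412.56538123]
d [439.27023294 311.95194517]
hubtop [511.18496175 363.49664114] [509.20260228 359.58015304]
sq (array([530.7, -29.6, 245.7]), [array([-0.24,  0.02]), array([-0.16, -0.02])])
nutA (array([ 533.9, -126.3,  195.2]), [array([-0.06,  0.  ]), array([-0.04, -0.  ])]) (array([530. ,  75.8, 194.3]), [array([ 0.33, -0.05]), array([0.2 , 0.03])])
nutB (array([533. ,  -6.3, 257.2]), [array([21.29, -2.64]), array([15.93, -0.43])]) (array([542.5, -43.1, 128.2]), [array([-25.89,   2.06]), array([-14.12,  -4.03])])
```

The crop at scene (369,296) shows a plain grey steel T-handle with black balls, so that's the right one. It measures about (509,361) mm with its bar at about 35.5°, and the press screw is near (531,-28). Next I'll move above the handle for a wrist view.

Emit:
step_arm(increments="0 0 -0.12 -45 -3 6 1; 0 0 -0.24 -95 -7 12 1; 0 0 -0.36 -145 -11 18 1; 0 0 -0.48 -195 -14 24 1; 0 0 -0.6 -245 -18 30 1; 0 0 -0.72 -295 -22 36 1; 0 0 -0.84 -340 -25 42 1; 0 0 -0.925 -378 -28 48 1; 0 0 -0.925 -378 -28 48 1; 0 0 -0.925 -378 -28 48 1; 0 0 -0.925 -378 -28 48 1")

```text
time: 1.52
tool_pos: [508.3, 361.9, 201.1]
tcp_rot: [3.141, 0.0, -2.52]
contact_force: [0.2, 0.7, 1.2]
grip_width: 91.7
```

```bash
cat > snap.py <<'E'
from plant import *
import cv2,numpy as np,sys
from scipy.spatial.transform import Rotation as R
def snap(n,tag):
    o=get_obs();c=capture(n);cv2.imwrite(f"pics/{tag}.png",c["frame"][:,:,::-1])
    if n=="wrist":
        T=np.eye(4);T[:3,:3]=R.from_euler('xyz',o['tcp_rot']).as_matrix();T[:3,3]=o['tool_pos']
        c["extrinsics"]=np.linalg.inv(T@c["tool_from_camera"])
    np.savez(tag+".npz",**c)
    print(tag,round(o['time'],2),o['tool_pos'].round(1),o['tcp_rot'].round(4),'q',o['joint_positions'].round(3),'F',o['contact_force'].round(1),'M',o['moment'].round(2),'w',round(o['grip_width'],1))
if __name__=="__main__":snap(sys.argv[1],sys.argv[2])
E
python3 snap.py wrist w1
```

```text
w1 1.52 [508.3 361.9 201.1] [ 3.1414e+00  1.0000e-04 -2.5195e+00] q [ 0.496  0.561  1.303  0.     1.277 -1.697] F [0.2 0.7 1.2] M [0.07 0.03 0.04] w 91.7
```

View pics/w1.png

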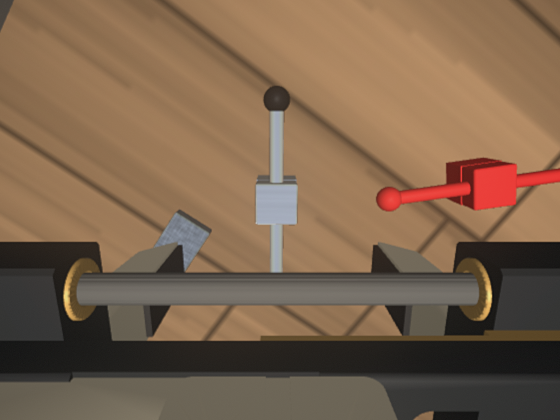

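The wrist view shows the grey hub top centred at (276.5,204), the far ball at (277,99), the bar vertical in the image, and the brush head at (183,238), left of the near bar end.

```bash
python3 -c "
from crop import *
crop('pics/w1.png',230,80,100,110+40,4) if 0 else crop('pics/w1.png',225,75,110,150,4,) if 0 else None
crop('pics/w1.png','pics/w1c.png',225,75,110,145,4)"
```

```text
(no output)
```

View pics/w1c.png

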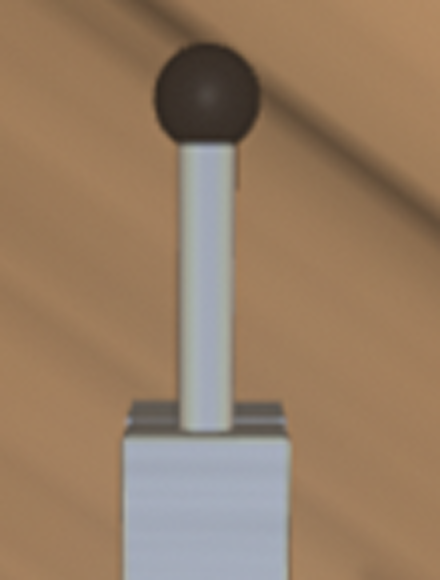

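```bash
python3 - <<'E'
from tri import onz
import numpy as np,cv2
c=np.load('w1.npz');P=c['K']@c['extrinsics'][:3]
im=cv2.imread('pics/w1.png').astype(int)
print(im[218:230,262].tolist())
far=[onz(P,u,50) for u in((255.3,184),(297.2,184))]
print(far,np.linalg.norm(far[1]-far[0]))
near=[onz(P,u,50) for u in((255.8,224),(297.2,224))];print(near)
print('c',np.mean(far+near,0),'ball',onz(P,(276.6,99),38), 'wid',np.linalg.norm(np.mean(far,0)-np.mean(near,0)))
b=onz(P,(276.6,99),38);d=np.mean(far+near,0)-b;print('yaw',np.arctan2(d[1],d[0]),np.linalg.norm(d))
E
```

```text
[[186, 172, 166], [186, 172, 164], [187, 172, 164], [189, 173, 166], [190, 174, 166], [187, 181, 175], [156, 168, 177], [94, 126, 159], [91, 124, 159], [94, 126, 159], [94, 127, 160], [94, 126, 159]]
[array([506.57081571, 337.62110308]), array([486.12129832, 366.10897796])] 35.06767425000386
[array([535.00624459, 357.88376885]), array([514.19294904, 386.87930713])]
c [510.47282691 362.12328925] ball [440.5006975  312.15065428] wid 34.91688960425371
yaw 0.6201789107626683 85.98466805602466
```

Hub is at about (510,362), with yaw matching to 0.002 rad. Before grasping I'll measure the square end from above with the wrist camera.

Emit:
step_arm(increments="0 0 0 10 -20 -45 1; 0 0 0 40 -65 -90 1; 0 0 0 75 -115 -130 1; 0 0 0 105 -165 -155 1; 0 0 0 135 -215 -160 1; 0 0 0 165 -260 -160 1; 0 0 0 190 -300 -160 1; 0 0 0 209 -330 -160 1; 0 0 0 209 -330 -160 1; 0 0 0 209 -330 -160 1; 0 0 0 209 -330 -160 1")

```text
time: 2.95
tool_pos: [531.3, -27.4, 360.9]
tcp_rot: [3.142, 0.0, -2.518]
contact_force: [-0.9, -0.2, -0.7]
grip_width: 91.6
```

```bash
python3 snap.py wrist w2; python3 -c "
from crop import *
crop('pics/w2.png','pics/w2c.png',200,130,160,120,5)"
```

```text
w2 2.95 [531.3 -27.4 360.9] [ 3.1415e+00  4.0000e-04 -2.5184e+00] q [-0.196  0.295  1.285  0.     1.561 -2.39 ] F [-0.9 -0.2 -0.7] M [ 0.05  0.04 -0.04] w 91.6
```

View pics/w2.png

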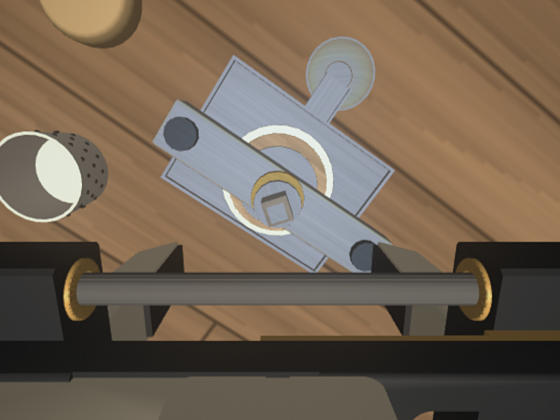

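View pics/w2c.png

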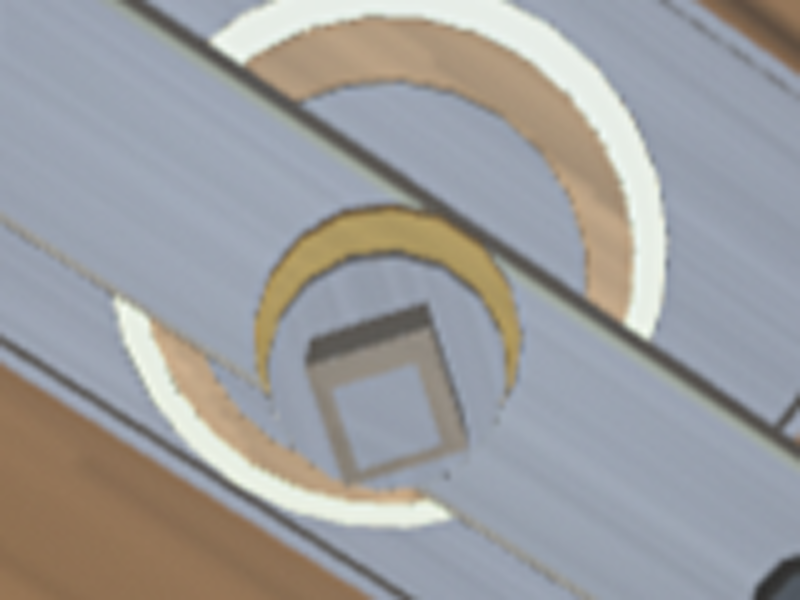

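The wrist view shows the square end at about (277,209) on its collar, with the top facet's corners at crop (333,388), (421,360), (443,443), (353,468). I'll turn these into a position, an angle and a height.

```bash
python3 - <<'E'
from tri import *
from scipy.optimize import least_squares
c=np.load('w2.npz');K=c['K'];E=c['extrinsics'];Pw=K@E[:3]
C=[cc(200,130,5,*p) for p in((333,388),(421,360),(443,443),(353,468))]
O=[cc(200,130,5,*p) for p in((306,366),(432,330),(466,446),(347,484))]
s=cc(230,155,4,191,50);d=cc(225,200,4,628,88)
for nm,pts,z0,side in(('top',C,245.7,13),('sh',O,240.7,20)):
    W=np.array([onz(Pw,u,z0) for u in pts]);cen=W.mean(0)
    e=[np.linalg.norm(W[i]-W[(i+1)%4]) for i in range(4)]
    a=[np.degrees(np.arctan2(*(W[(i+1)%4]-W[i])[::-1])) for i in range(4)]
    print(nm,cen.round(2),np.round(e,2),np.round(a,1),np.mod(a,90).round(1))
    print('s/d',onz(P[0],s,z0),onz(P[1],d,z0))
# joint fit of model
def pts(p):
    x,y,z,a=p;out=[]
    for h,zz in((6.5,z),(10,z-5)):
        q=np.array([[-h,-h],[h,-h],[h,h],[-h,h]]);r=np.array([[np.cos(a),-np.sin(a)],[np.sin(a),np.cos(a)]])
        out.append(np.c_[q@r.T+[x,y],np.full(4,zz)])
    return out
def proj(X):
    q=np.c_[X,np.ones(len(X))]@Pw.T;return q[:,:2]/q[:,2:]
from itertools import permutations
obs=np.array(C+O)
best=None
for k in range(4):
  for sg in(1,-1):
    idx=[(k+sg*i)%4 for i in range(4)]
    f=lambda p:np.r_[tuple((proj(M[idx])) for M in pts(p))].ravel()-obs.ravel()
    for a0 in(.3,):
      r=least_squares(f,[531,-28,245,a0])
      if best is None or r.cost<best.cost:best=r
print(best.x.round(3),np.degrees(best.x[3])%90,best.cost,best.fun.round(2))
print(E.round(3).tolist())
E
```

```text
top [531.42 -27.9 ] [13.77 13.23 14.1  12.76] [ 143.8   50.5  -38.1 -131.1] [53.8 50.5 51.9 48.9]
s/d [530.00539895 -29.27763402] [ 736.36246893 -134.66182537]
sh [531.45 -27.83] [19.85 18.92 19.26 19.65] [ 142.    52.1  -35.8 -126.2] [52.  52.1 54.2 53.8]
s/d [524.77312394 -37.13007798] [ 740.20109924 -130.30887453]
[531.938 -27.503 243.339  -0.655] 52.447651163656595 1.9466874058822903 [ 0.16 -0.16 -0.86  0.59 -0.4  -0.    1.2  -0.27  0.03 -0.31 -0.06 -0.48
  0.42  0.57 -0.49  0.08]
[[-0.584, 0.812, -0.0, 332.927], [0.786, 0.565, 0.251, -462.3], [0.204, 0.146, -0.968, 393.467], [0.0, 0.0, 0.0, 1.0]]
```

```bash
python3 - <<'E'
from tri import *
c=np.load('w1.npz');Pw=c['K']@c['extrinsics'][:3]
y=-2.5195;h=np.array([510.4,362.1])
for n,u,z in(('brush',(211,232),10),('brush',(178,211),10),('brush',(190,270),10),('red',(376,201),38)):
    d=onz(Pw,u,z)-h;print(n,d@[np.cos(y),np.sin(y)],d@[np.sin(y),-np.cos(y)])
E
```

```text
brush -37.76147707880983 -64.7250592441391
brush -16.342557022295836 -95.81043587331865
brush -78.34194393237479 -88.00911873534857
red 0.10570598034727459 87.90782215606961
```

Emit:
step_arm(increments="0 0 0 -20 30 0 1; 0 0 0 -50 78 0 1; 0 0 0 -82 128 5 1; 0 0 0 -115 180 30 1; 0 0 0 -145 225 65 1; 0 0 0 -170 265 110 1; 0 0 0 -195 305 160 1; 0 0 0 -210.5 328.5 205 1; 0 0 0 -210.5 328.5 230 1; 0 0 0 -210.5 328.5 230 1; 0 0 0 -210.5 328.5 230 1; 0 0 0 -210.5 328.5 230 1")

```text
time: 4.5
tool_pos: [512.4, 361.0, 132.9]
tcp_rot: [-3.141, 0.004, -2.521]
contact_force: [-0.1, -0.6, -0.3]
grip_width: 91.7
```

```bash
python3 snap.py wrist w3
```

```text
w3 4.5 [512.4 361.  132.9] [-3.1412  0.0036 -2.5209] q [ 0.492  0.628  1.383  0.     1.128 -1.7  ] F [-0.1 -0.6 -0.3] M [0.09 0.   0.01] w 91.7
```

View pics/w3.png

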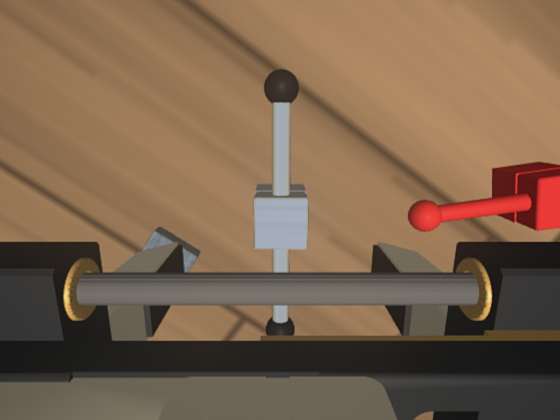

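The hub top is now at (281,222), centred between the fingers, with the bar aligned. I'll measure the offset from here.

```bash
python3 - <<'E'
from tri import *
from plant import get_obs
o=get_obs();print(o['tool_pos'].round(2),o['tcp_rot'].round(4))
im=cv2.cvtColor(cv2.imread('pics/w3.png'),cv2.COLOR_BGR2GRAY).astype(int)
print(im[190:202,265].tolist(),im[243:255,265].tolist());print(im[235,248:260].tolist(),im[235,302:314].tolist())
c=np.load('w3.npz');T=c['tool_from_camera'];K=c['K']
# tool-relative at depth z tool
def tl(u,zt):
    r=T[:3,:3]@np.linalg.solve(K,np.r_[u,1]);return (T[:3,3]+r*(zt-T[2,3])/r[2]).round(2)
zt=132.9-50
for u in((281,197),(281,248.5),(254,235),(307.5,235)):print(tl(u,zt))
print('balls',tl((281.5,87),132.9-38))
E
```

```text
[512.31 360.88 132.68] [-3.1412  0.0032 -2.521 ]
[112, 119, 89, 88, 90, 88, 89, 117, 154, 168, 170, 172] [173, 172, 173, 175, 171, 159, 140, 133, 133, 133, 132, 131]
[133, 132, 133, 133, 133, 127, 132, 166, 170, 172, 172, 172] [173, 173, 173, 172, 165, 146, 137, 137, 137, 137, 136, 137]
[19.19  2.04 82.9 ]
[-16.07   2.16  82.9 ]
[ -6.57 -15.77  82.9 ]
[-6.55 19.69 82.9 ]
balls [87.28  2.26 94.9 ]
```

Emit:
step_arm(increments="0 0 0 1.5 2 25 1; 0 0 0 1.5 2 55 1; 0 0 0 1.5 2 80 1; 0 0 0 1.5 2 97 1; 0 0 0 1.5 2 97 1; 0 0 0 1.5 2 97 1; 0 0 0 1.5 2 97 1")

```text
time: 5.42
tool_pos: [509.7, 361.9, 35.0]
tcp_rot: [-3.141, 0.002, -2.52]
contact_force: [0.2, 0.1, 1.1]
grip_width: 91.9
```

```bash
python3 snap.py wrist w4;python3 snap.py side s4
```

```text
w4 5.42 [509.7 361.9  35. ] [-3.1414e+00  2.1000e-03 -2.5204e+00] q [ 0.495  0.745  1.466  0.     0.929 -1.697] F [0.2 0.1 1.1] M [ 0.05 -0.   -0.03] w 91.9
s4 5.47 [509.6 361.9  34.8] [-3.1414e+00  1.9000e-03 -2.5203e+00] q [ 0.495  0.745  1.466  0.     0.928 -1.697] F [ 0.1 -0.2 -0.4] M [ 0.09  0.05 -0.05] w 91.6
```

View pics/w4.png

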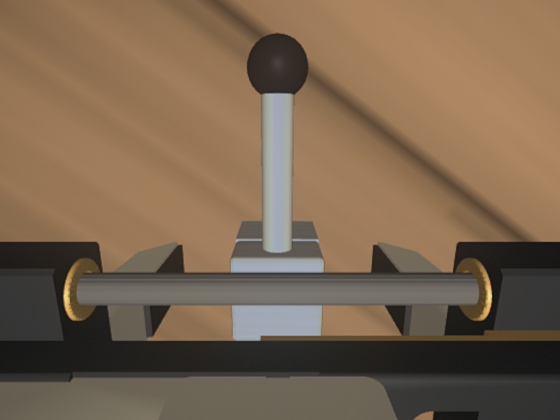

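View pics/s4.png

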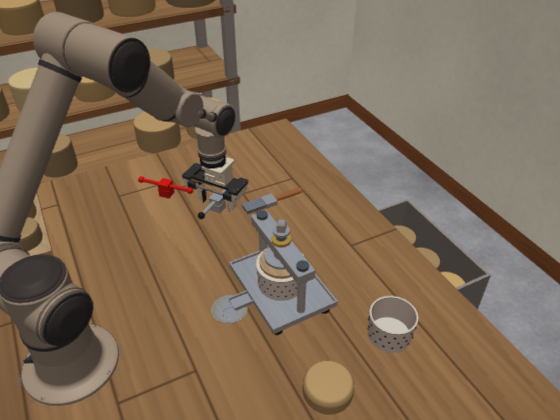

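The hub, at columns 232–323, is centred between the fingers, so I'll close and lift slightly.

Emit:
step_arm(increments="0 0 0 0 0 0 -1; 0 0 0 0 0 0 -1; 0 0 0 0 0 0 -1; 0 0 0 0 0 0 -1; 0 0 0 0 0 0 -1; 0 0 0 0 0 0 -1; 0 0 0 0 0 -15 -1; 0 0 0 0 0 -40 -1; 0 0 0 0 0 -40 -1; 0 0 0 0 0 -40 -1")

```text
time: 6.78
tool_pos: [508.5, 361.3, 73.1]
tcp_rot: [3.141, -0.001, -2.52]
contact_force: [0.0, -0.6, -5.4]
grip_width: 35.8
```

```bash
python3 snap.py wrist w5;python3 snap.py side s5; python3 -c "
from crop import *
crop('pics/s5.png','pics/s5c.png',160,130,130,100,6)"
```

```text
w5 6.78 [508.5 361.3  73.1] [ 3.1414e+00 -1.1000e-03 -2.5203e+00] q [ 0.495  0.694  1.442  0.     1.006 -1.697] F [ 0.  -0.6 -5.4] M [ 0.05  0.05 -0.02] w 35.8
s5 6.83 [508.4 361.3  72.7] [ 3.1413e+00 -1.9000e-03 -2.5204e+00] q [ 0.495  0.695  1.442  0.     1.006 -1.697] F [-0.5 -0.5 -4.7] M [0.07 0.06 0.02] w 35.8
```

View pics/w5.png

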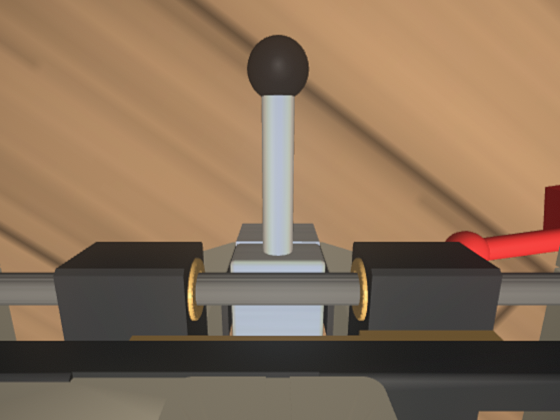

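View pics/s5c.png

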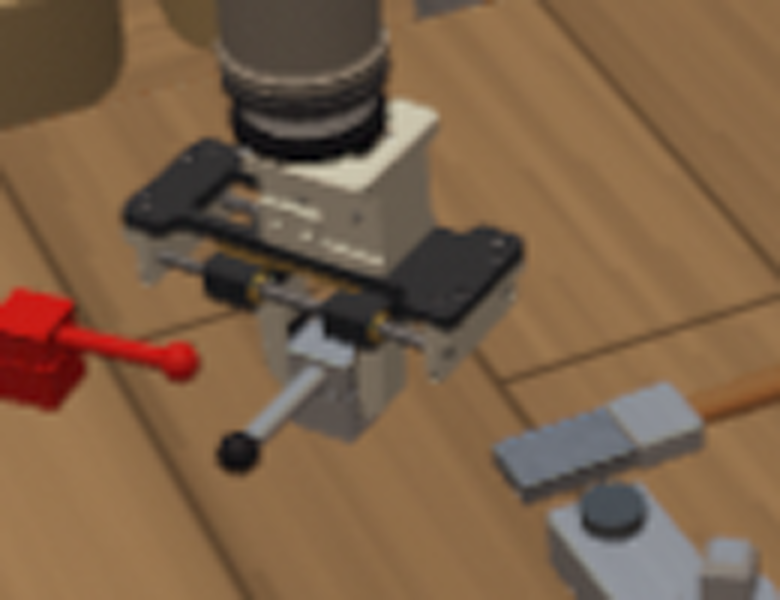

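```bash
python3 - <<'E'
from tri import *
c=np.load('w5.npz');T=c['tool_from_camera'];K=c['K']
def tl(u,zt):
    r=T[:3,:3]@np.linalg.solve(K,np.r_[u,1]);return (T[:3,3]+r*(zt-T[2,3])/r[2]).round(2)
print('ball',tl((278,68),-3),'hubfar',tl((277.7,261),-15), 'edges',tl((231.5,300),-15),tl((324,300),-15))
c=np.load('w4.npz')
print('before: ball',tl((277.5,66),-3),'hubfar',tl((277.7,258),-15))
y=-2.229
print(np.cos(y),np.sin(y))
y=-2.5203;d=np.array([531.5-508.4,-27.8-361.3]);print(d@[np.cos(y),np.sin(y)],d@[np.sin(y),-np.cos(y)])
E
```

```text
ball [84.86 -0.13 -3.  ] hubfar [ 15.86  -0.19 -15.  ] edges [ -0.27 -17.98 -15.  ] [ -0.25  17.67 -15.  ]
before: ball [85.53 -0.31 -3.  ] hubfar [ 17.06  -0.19 -15.  ]
-0.6116967793240327 -0.7910923145655036
207.70672288035004 -329.833802498024
```

Held square and level (36 mm opening). Next: carry it up and over the screw, turning 0.29 rad to line up with the flats.

Emit:
step_arm(increments="0 0 0 0 0 -40 -1; 0 0 0 0 0 -95 -1; 0 0 0 10 -16 -150 -1; 0 0 -0.05 28 -45 -200 -1; 0 0 -0.1 52 -83 -235 -1; 0 0 -0.15 82 -130 -242 -1; 0 0 -0.2 113 -180 -242 -1; 0 0 -0.25 145 -230 -242 -1; 0 0 -0.29 175 -278 -242 -1; 0 0 -0.29 197 -312 -242 -1; 0 0 -0.29 208.5 -330 -242 -1; 0 0 -0.29 208.5 -330 -242 -1; 0 0 -0.29 208.5 -330 -242 -1; 0 0 -0.29 208.5 -330 -242 -1; 0 0 -0.29 208.5 -330 -242 -1")

```text
time: 8.75
tool_pos: [531.6, -27.3, 315.7]
tcp_rot: [3.142, 0.0, -2.229]
contact_force: [0.1, 0.4, -5.0]
grip_width: 36.0
```

```bash
python3 snap.py side s6;python3 snap.py scene c6; python3 -c "
from crop import *
pair(('pics/c6.png',240,130,80,90,5),('pics/s6.png',240,170,80,90,5),'pics/p6.png')"
```

```text
s6 8.75 [531.6 -27.3 315.7] [ 3.1415e+00  2.0000e-04 -2.2292e+00] q [-0.195  0.313  1.381  0.     1.448 -2.679] F [ 0.1  0.4 -5. ] M [ 0.09  0.09 -0.01] w 36.0
c6 8.8 [531.6 -27.4 315.7] [ 3.1415e+00  1.0000e-04 -2.2293e+00] q [-0.196  0.313  1.381  0.     1.448 -2.679] F [-0.2 -0.5 -5.1] M [ 0.1   0.1  -0.03] w 35.9
```

View pics/p6.png

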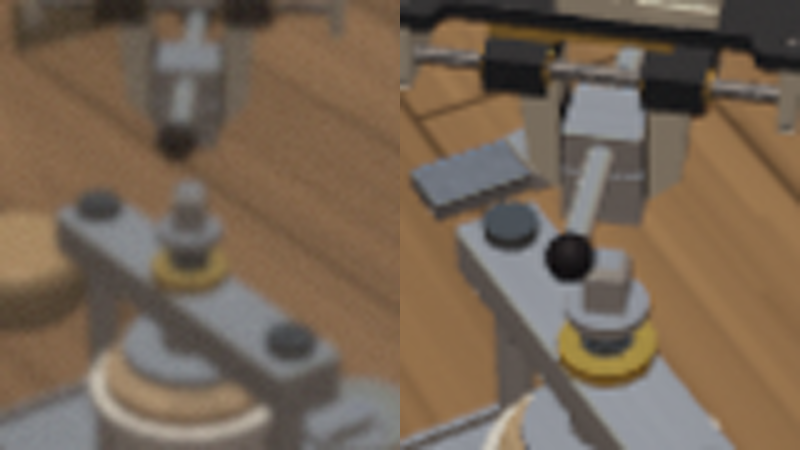

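```bash
python3 - <<'E'
from tri import *
def pj(p,X):
    q=p@np.r_[X,1];return q[:2]/q[2]
for nm,p,x0,y0,off in(('scene',P[0],240,130,0),('side',P[1],240,170,400)):
  for X in((531.5,-27.8,245.5),(531.5,-27.8,240.5),(531.5,-27.8,219.5)):
    u=pj(p,X);print(nm,X,((u-[x0,y0]+.5)*5-.5+[off,0]).round(1))
  # hub corners predicted at tcp (531.6,-27.3), yaw, hub bottom z 280.7, top 330.7
  a=-2.229;tx=np.array([np.cos(a),np.sin(a)]);ty=np.array([np.sin(a),-np.cos(a)])
  for ox in(0,-1.5):
   for sx in(1,-1):
    for sy in(1,-1):
     b=np.array([531.6,-27.3])+tx*(ox+18*sx)+ty*18*sy
     print(ox,sx,sy,[((pj(p,[*b,z])-[x0,y0]+.5)*5-.5+[off,0]).round(1).tolist() for z in(280.7,330.7)])
   b=np.array([531.6,-27.3])+tx*(ox);print('balls',[((pj(p,[*(b+s*86*tx),318.7])-[x0,y0]+.5)*5-.5+[off,0]).round(1).tolist() for s in(1,-1)])
E
python3 -c "
from crop import *
crop('pics/s6.png','pics/s6c.png',265,180,45,65,9)
crop('pics/c6.png','pics/c6c.png',262,134,30,50,12)"
```

```text
scene (531.5, -27.8, 245.5) [188.2 189.6]
scene (531.5, -27.8, 240.5) [188.2 197.1]
scene (531.5, -27.8, 219.5) [188.3 228.1]
0 1 1 [[220.9, 123.3], [221.4, 44.3]]
0 1 -1 [[159.9, 121.6], [158.9, 42.7]]
0 -1 1 [[217.5, 151.1], [217.9, 70.6]]
0 -1 -1 [[154.8, 149.3], [153.6, 68.9]]
balls [[197.8, 16.3], [176.9, 143.9]]
-1.5 1 1 [[220.8, 124.5], [221.3, 45.4]]
-1.5 1 -1 [[159.7, 122.8], [158.7, 43.8]]
-1.5 -1 1 [[217.3, 152.3], [217.8, 71.7]]
-1.5 -1 -1 [[154.6, 150.5], [153.4, 70.0]]
balls [[197.7, 17.3], [176.7, 145.2]]
side (531.5, -27.8, 245.5) [609.2 257.6]
side (531.5, -27.8, 240.5) [609.2 265.6]
side (531.5, -27.8, 219.5) [609.1 299. ]
0 1 1 [[562.2, 219.5], [561.0, 132.9]]
0 1 -1 [[641.1, 229.2], [642.1, 142.5]]
0 -1 1 [[577.7, 169.3], [576.9, 83.2]]
0 -1 -1 [[654.8, 178.5], [656.2, 92.3]]
balls [[571.4, 260.0], [642.8, 20.2]]
-1.5 1 1 [[562.9, 217.4], [561.7, 130.8]]
-1.5 1 -1 [[641.7, 227.0], [642.7, 140.3]]
-1.5 -1 1 [[578.3, 167.2], [577.5, 81.2]]
-1.5 -1 -1 [[655.4, 176.5], [656.8, 90.3]]
balls [[572.1, 257.7], [643.3, 18.3]]
```

View pics/s6c.png

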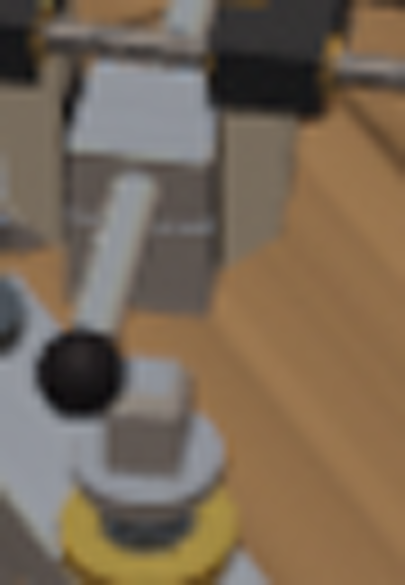

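View pics/c6c.png

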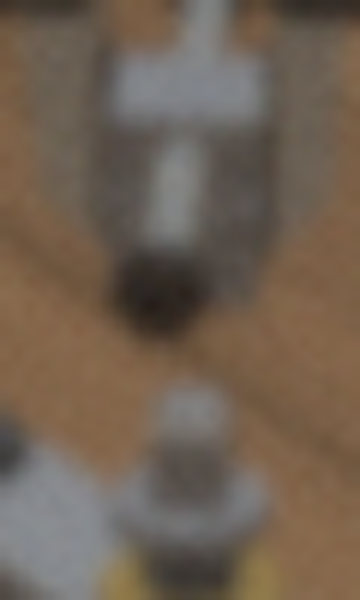

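```bash
python3 - <<'E'
from tri import *
def pj(p,X):
    q=p@np.r_[X,1];return q[:2]/q[2]
a=-2.229;tx=np.array([np.cos(a),np.sin(a)]);ty=np.array([np.sin(a),-np.cos(a)])
c=np.array([531.5,-27.8])
def side(X):return ((pj(P[1],X)-[265,180]+.5)*9-.5).round(1)
def scene(X):return ((pj(P[0],X)-[262,134]+.5)*12-.5).round(1)
for dx,dy in((0,0),(1,0),(0,1)):
  b=c+[dx,dy]
  print(dx,dy)
  print(' sq side: bot',[side([*(b+tx*10+s*ty*10),219.5]) for s in(1,-1)],'top sh',[side([*(b+tx*10+s*ty*10),240.5]) for s in(1,-1)],'top',side([*b,245.5]))
  print(' sq scene: bot',[scene([*(b-tx*10+s*ty*10),219.5]) for s in(1,-1)],'sh',[scene([*(b-tx*10+s*ty*10),240.5]) for s in(1,-1)],'top',scene([*b,245.5]))
  b=np.array([531.6,-27.3])+[dx,dy]
  print(' hub side: bot',[side([*(b+tx*18+s*ty*18),280.7]) for s in(1,-1)],'top',[side([*(b+tx*18+s*ty*18),330.7]) for s in(1,-1)],'ball',side([*(b+tx*86),318.7]))
  print(' hub scene: bot',[scene([*(b-tx*18+s*ty*18),280.7]) for s in(1,-1)],'top',[scene([*(b-tx*18+s*ty*18),330.7]) for s in(1,-1)],'ball',scene([*(b-tx*86),318.7]))
E
```

```text
0 0
 sq side: bot [array([106.8, 469.4]), array([182.7, 479.2])] top sh [array([106.4, 409.3]), array([183.1, 418.9])] top [151.9 374. ]
 sq scene: bot [array([226.2, 521.1]), array([145.6, 518.6])] sh [array([226.3, 446.2]), array([144.9, 443.7])] top [188.3 407.7]
 hub side: bot [array([ 67.4, 305.5]), array([209.3, 323. ])] top [array([ 65.2, 149.6]), array([211.2, 166.9])] ball [ 83.9 378.4]
 hub scene: bot [array([258.7, 315.4]), array([108.2, 311. ])] top [array([259.7, 122.1]), array([105.4, 118. ])] ball [161.3 298.2]
1 0
 sq side: bot [array([110.3, 468.2]), array([186.1, 478. ])] top sh [array([109.9, 408.1]), array([186.6, 417.8])] top [155.4 372.8]
 sq scene: bot [array([222.8, 522.2]), array([142.2, 519.7])] sh [array([222.9, 447.3]), array([141.5, 444.8])] top [184.9 408.7]
 hub side: bot [array([ 71. , 304.3]), array([212.9, 321.8])] top [array([ 68.9, 148.4]), array([214.8, 165.7])] ball [ 87.7 377.1]
 hub scene: bot [array([255.2, 316.4]), array([104.7, 312.1])] top [array([256.2, 123.1]), array([101.8, 119. ])] ball [157.5 299.3]
0 1
 sq side: bot [array([105.1, 467.1]), array([180.9, 476.8])] top sh [array([104.6, 406.9]), array([181.3, 416.6])] top [150.1 371.7]
 sq scene: bot [array([228.5, 522.7]), array([147.8, 520.2])] sh [array([228.6, 447.8]), array([147.1, 445.3])] top [190.6 409.2]
 hub side: bot [array([ 65.7, 303.2]), array([207.5, 320.6])] top [array([ 63.4, 147.3]), array([209.2, 164.5])] ball [ 82.  375.9]
 hub scene: bot [array([261.1, 317. ]), array([110.5, 312.6])] top [array([262.2, 123.6]), array([107.7, 119.5])] ball [163.8 299.9]
```

Both views show the hub and square flats parallel, with the axes within about 1 mm. I'll nudge +1.2 mm along tool x and descend onto the taper, watching the force.

Emit:
step_arm(increments="0 0 0 1.2 0 10 -1; 0 0 0 1.2 0 22 -1; 0 0 0 1.2 0 30 -1; 0 0 0 1.2 0 35 -1; 0 0 0 1.2 0 39 -1; 0 0 0 1.2 0 42 -1; 0 0 0 1.2 0 42 -1; 0 0 0 1.2 0 42 -1")

```text
time: 9.85
tool_pos: [531.0, -29.1, 274.0]
tcp_rot: [-3.141, 0.0, -2.23]
contact_force: [-0.5, 0.7, -4.0]
grip_width: 35.8
```

```bash
python3 snap.py side s7; python3 -c "
from crop import *
crop('pics/s7.png','pics/s7c.png',250,180,75,80,7)"
```

```text
s7 9.85 [531.  -29.1 274. ] [-3.1411e+00  3.0000e-04 -2.2304e+00] q [-0.199  0.336  1.462  0.     1.343 -2.681] F [-0.5  0.7 -4. ] M [0.07 0.07 0.05] w 35.8
```

View pics/s7c.png

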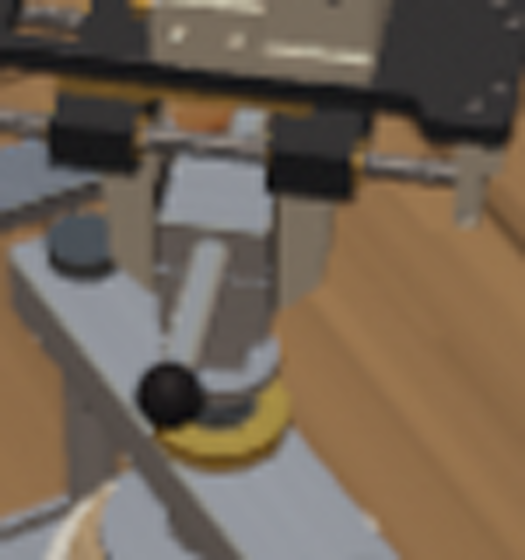

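No contact force with the bore about 7 mm over the taper. I'll carry on down.

Emit:
step_arm(increments="0 0 0 0 0 4 -1; 0 0 0 0 0 8 -1; 0 0 0 0 0 12 -1; 0 0 0 0 0 12 -1")

```text
time: 10.4
tool_pos: [530.6, -29.0, 261.2]
tcp_rot: [3.141, -0.0, -2.23]
contact_force: [0.6, -0.6, -3.5]
grip_width: 35.7
```

Emit:
step_arm(increments="0 0 0 0 0 2 -1; 0 0 0 0 0 4 -1; 0 0 0 0 0 5 -1; 0 0 0 0 0 5 -1")

```text
time: 10.9
tool_pos: [530.8, -29.1, 256.7]
tcp_rot: [3.141, 0.0, -2.23]
contact_force: [0.4, 0.7, -3.9]
grip_width: 35.9
```

Emit:
step_arm(increments="0 0 0 0 0 1 -1; 0 0 0 0 0 2 -1; 0 0 0 0 0 2 -1")

```text
time: 11.28
tool_pos: [530.8, -29.0, 254.6]
tcp_rot: [3.141, 0.0, -2.23]
contact_force: [1.0, -0.7, -4.8]
grip_width: 35.9
```

Emit:
step_arm(increments="0 0 0 0 0 1 -1; 0 0 0 0 0 1.5 -1; 0 0 0 0 0 1.5 -1")

```text
time: 11.65
tool_pos: [530.9, -29.0, 253.9]
tcp_rot: [-3.141, 0.001, -2.23]
contact_force: [-2.4, 0.0, 2.5]
grip_width: 35.8
```

The collar is felt at TCP z≈254 (about 7 N), so the handle is home. I'll start winding clockwise (+tool z), following 1.9 mm/rad down and turning about the screw axis, about 1.2 mm from the TCP along tool -x.

Emit:
step_arm(increments="0 0 0.1 0 0.1 0.2 -1; 0 0 0.2 0 0.25 0.4 -1; 0 0 0.3 -0.1 0.35 0.6 -1; 0 0 0.4 -0.1 0.45 0.8 -1; 0 0 0.5 -0.15 0.55 1 -1; 0 0 0.5 -0.15 0.55 1 -1; 0 0 0.5 -0.15 0.55 1 -1")

```text
time: 12.52
tool_pos: [530.1, -28.6, 253.1]
tcp_rot: [-3.142, 0.0, -2.73]
contact_force: [-4.2, 0.9, 4.7]
grip_width: 35.6
```

```bash
python3 snap.py side s8; python3 -c "
from crop import *
crop('pics/s8.png','pics/s8c.png',250,180,75,80,7)"
```

```text
s8 12.53 [530.1 -28.6 253.1] [-3.1416e+00  1.0000e-04 -2.7304e+00] q [-0.198  0.349  1.501  0.     1.291 -2.18 ] F [-4.2  0.9  4.7] M [ 0.2   0.98 -0.01] w 35.6
```

View pics/s8c.png

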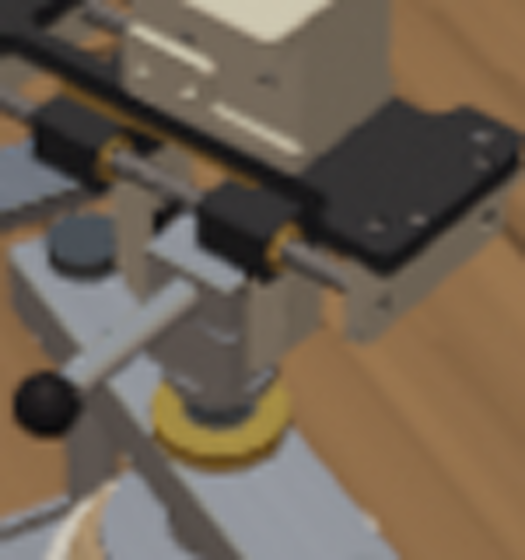

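The hub sits flat on the collar in the picture and turns with the gripper. Continuing.

Emit:
step_arm(increments="0 0 0.12 0.4 -0.15 0.2 -1; 0 0 0.24 0.4 -0.1 0.4 -1; 0 0 0.36 0.35 0 0.6 -1; 0 0 0.5 0.3 0.1 0.9 -1; 0 0 0.62 0.3 0.15 1.1 -1; 0 0 0.75 0.2 0.2 1.4 -1; 0 0 0.87 0.15 0.25 1.6 -1; 0 0 1 0.1 0.3 1.9 -1; 0 0 1 0.1 0.3 1.9 -1; 0 0 1 0.1 0.3 1.9 -1")

```text
time: 13.82
tool_pos: [530.1, -27.7, 251.2]
tcp_rot: [3.14, -0.0, 2.553]
contact_force: [-3.5, 2.3, 4.9]
grip_width: 35.6
```

```bash
python3 snap.py side s9
```

```text
s9 13.82 [530.1 -27.7 251.2] [ 3.1403e+00 -1.0000e-04  2.5531e+00] q [-1.970e-01  3.510e-01  1.504e+00  1.000e-03  1.286e+00 -1.180e+00] F [-3.5  2.3  4.9] M [ 0.49  0.61 -0.07] w 35.6
```

Emit:
step_arm(increments="0 0 0.12 0.2 0 0.2 -1; 0 0 0.24 0.4 0 0.4 -1; 0 0 0.36 0.4 0 0.6 -1; 0 0 0.5 0.4 0.1 0.9 -1; 0 0 0.62 0.4 0.1 1.1 -1; 0 0 0.75 0.4 0.1 1.4 -1; 0 0 0.87 0.4 0.1 1.6 -1; 0 0 1 0.4 0.1 1.9 -1; 0 0 1 0.4 0.1 1.9 -1; 0 0 1 0.4 0.1 1.9 -1")

```text
time: 15.12
tool_pos: [530.8, -27.3, 249.3]
tcp_rot: [3.139, -0.001, 1.556]
contact_force: [1.3, 5.9, 5.5]
grip_width: 36.0
```

```bash
python3 snap.py side s10; python3 -c "
from crop import *
crop('pics/s10.png','pics/s10c.png',240,180,95,110,5)"
```

```text
s10 15.12 [530.8 -27.3 249.3] [ 3.1387e+00 -1.4000e-03  1.5560e+00] q [-0.197  0.352  1.508  0.002  1.279 -0.182] F [1.3 5.9 5.5] M [ 0.85 -0.01 -0.12] w 36.0
```

View pics/s10c.png

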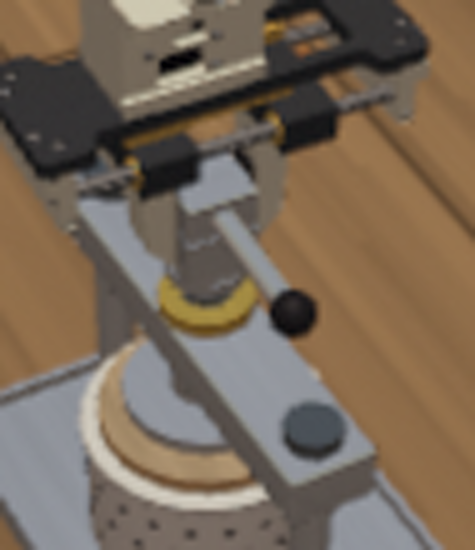

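The plate is close to the follower but not on it yet, and the screw is following. Continuing.

Emit:
step_arm(increments="0 0 0.1 0.4 0 0.2 -1; 0 0 0.2 0.7 0 0.4 -1; 0 0 0.3 0.8 0 0.6 -1; 0 0 0.4 0.8 0 0.75 -1; 0 0 0.5 0.8 0 0.9 -1; 0 0 0.6 0.8 0 1.1 -1; 0 0 0.7 0.8 0.1 1.3 -1; 0 0 0.8 0.8 0.1 1.5 -1; 0 0 0.8 0.8 0.1 1.5 -1; 0 0 0.8 0.8 0.1 1.5 -1")

```text
time: 16.42
tool_pos: [531.3, -27.5, 247.8]
tcp_rot: [3.139, -0.002, 0.756]
contact_force: [4.9, 1.6, 4.8]
grip_width: 35.7
```

```bash
python3 snap.py side s11
```

```text
s11 16.43 [531.3 -27.5 247.8] [ 3.1387e+00 -2.5000e-03  7.5600e-01] q [-0.196  0.354  1.509  0.     1.275  0.619] F [4.9 1.6 4.8] M [ 0.24 -0.57 -0.1 ] w 35.7
```

Emit:
step_arm(increments="0 0 0.1 0.3 0.2 0.2 -1; 0 0 0.2 0.5 0.2 0.4 -1; 0 0 0.3 0.5 0.2 0.6 -1; 0 0 0.4 0.5 0.2 0.75 -1; 0 0 0.4 0.5 0.2 0.75 -1")

```text
time: 17.1
tool_pos: [531.6, -27.7, 247.0]
tcp_rot: [3.139, -0.003, 0.355]
contact_force: [4.2, 0.1, 5.5]
grip_width: 36.1
```

```bash
python3 snap.py side s12
```

```text
s12 17.1 [531.6 -27.7 247. ] [ 3.1394e+00 -2.5000e-03  3.5480e-01] q [-1.960e-01  3.550e-01  1.510e+00 -1.000e-03  1.274e+00  1.020e+00] F [4.2 0.1 5.5] M [-0.01 -0.46 -0.1 ] w 36.1
```

Emit:
step_arm(increments="0 0 0.1 0.1 0.1 0.2 -1; 0 0 0.2 0.2 0.1 0.4 -1; 0 0 0.3 0.2 0.1 0.55 -1; 0 0 0.3 0.2 0.1 0.55 -1")

```text
time: 17.65
tool_pos: [531.7, -27.9, 246.4]
tcp_rot: [3.14, -0.003, 0.055]
contact_force: [3.4, -0.8, 6.3]
grip_width: 36.0
```

```bash
python3 snap.py side s13; python3 -c "
from crop import *
crop('pics/s13.png','pics/s13c.png',240,210,95,90,6)"
```

```text
s13 17.65 [531.7 -27.9 246.4] [ 3.1399e+00 -2.8000e-03  5.4700e-02] q [-1.960e-01  3.560e-01  1.510e+00 -1.000e-03  1.273e+00  1.320e+00] F [ 3.4 -0.8  6.3] M [-0.14 -0.3  -0.02] w 36.0
```

View pics/s13c.png

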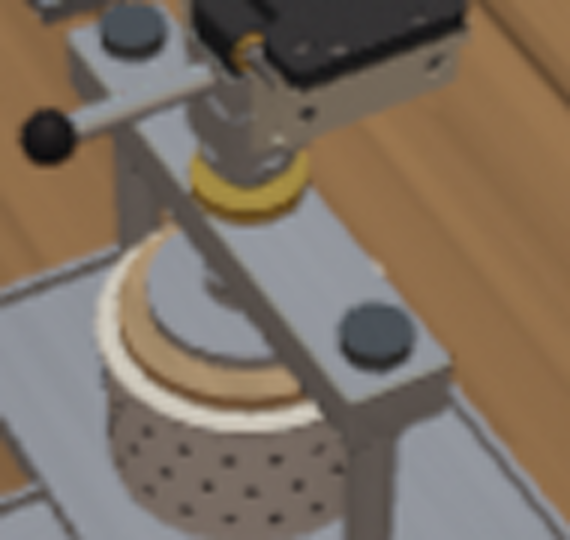

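Emit:
step_arm(increments="0 0 0.1 0.1 0.1 0.2 -1; 0 0 0.2 0.1 0.1 0.35 -1; 0 0 0.2 0.1 0.1 0.35 -1")

```text
time: 18.08
tool_pos: [531.7, -28.1, 246.1]
tcp_rot: [3.14, -0.003, -0.145]
contact_force: [3.8, -1.6, 6.0]
grip_width: 35.8
```

```bash
python3 -c "
from plant import *
o=get_obs();print(o['moment'],o['contact_force'],o['tcp_rot'],o['tau'][5])"
```

```text
[-0.19957835 -0.25751667 -0.11880745] [ 3.79964902 -1.57556073  5.97002897] [ 3.14030821e+00 -2.86885518e-03 -1.45273911e-01] 0.3500918112695217
```

Emit:
step_arm(increments="0 0 0.1 0.1 0.1 0.2 -1; 0 0 0.2 0.1 0.1 0.35 -1; 0 0 0.2 0.1 0.1 0.35 -1")

```text
time: 18.45
tool_pos: [531.7, -28.3, 245.7]
tcp_rot: [3.141, -0.003, -0.345]
contact_force: [2.5, -2.0, 6.9]
grip_width: 35.9
```

```bash
python3 -c "
from plant import *
o=get_obs();print(o['moment'],o['contact_force'],o['tcp_rot'],o['tau'][5])"
```

```text
[-0.19998824 -0.20342699 -0.03789181] [ 2.54932448 -2.04691534  6.89767824] [ 3.14061708e+00 -2.93029846e-03 -3.45210658e-01] 0.3514213487505913
```

Emit:
step_arm(increments="0 0 0.1 0 0.1 0.2 -1; 0 0 0.15 0 0.1 0.25 -1; 0 0 0.15 0 0.1 0.25 -1")

```text
time: 18.82
tool_pos: [531.7, -28.4, 245.4]
tcp_rot: [3.141, -0.003, -0.495]
contact_force: [3.2, -2.0, 6.2]
grip_width: 35.7
```

```bash
python3 -c "
from plant import *
o=get_obs();print(o['moment'],o['contact_force'],o['tcp_rot'],o['tau'][5])"
```

```text
[-0.26339256 -0.22195943  0.00511173] [ 3.22516706 -2.04052922  6.22817006] [ 3.14096164e+00 -3.02305018e-03 -4.94653654e-01] 0.18642742652446032
```

Emit:
step_arm(increments="0 0 0.1 0 0.1 0.2 -1; 0 0 0.15 0 0.1 0.25 -1; 0 0 0.15 0 0.1 0.25 -1")

```text
time: 19.2
tool_pos: [531.6, -28.5, 245.1]
tcp_rot: [3.141, -0.003, -0.645]
contact_force: [2.0, -2.4, 5.3]
grip_width: 35.8
```

```bash
python3 -c "
from plant import *
o=get_obs();print(o['moment'],o['contact_force'],o['tcp_rot'],o['tau'][5])"
```

```text
[-0.24831375 -0.1689781  -0.07583992] [ 1.95025463 -2.37231951  5.29732571] [ 3.14130029e+00 -2.96880731e-03 -6.44690587e-01] 0.18570184707641602
```

Emit:
step_arm(increments="0 0 0.1 0 0.1 0.2 -1; 0 0 0.15 0 0.1 0.25 -1; 0 0 0.15 0 0.1 0.25 -1")

```text
time: 19.58
tool_pos: [531.5, -28.7, 244.8]
tcp_rot: [3.142, -0.003, -0.795]
contact_force: [3.2, -2.3, 4.8]
grip_width: 35.8
```

```bash
python3 -c "
from plant import *
o=get_obs();print(o['moment'],o['contact_force'],o['tcp_rot'],o['tau'][5])"; python3 snap.py side s14; python3 -c "
from crop import *
crop('pics/s14.png','pics/s14c.png',240,210,95,90,6)"
```

```text
[-0.22618173 -0.15641882 -0.01268964] [ 3.21143625 -2.25078749  4.82150116] [ 3.14158852e+00 -2.90592674e-03 -7.94677724e-01] 0.19119091797620058
s14 19.57 [531.5 -28.7 244.8] [ 3.1416e+00 -2.9000e-03 -7.9470e-01] q [-1.970e-01  3.570e-01  1.512e+00 -2.000e-03  1.269e+00  2.169e+00] F [ 3.2 -2.3  4.8] M [-0.23 -0.16 -0.01] w 35.8
```

View pics/s14c.png

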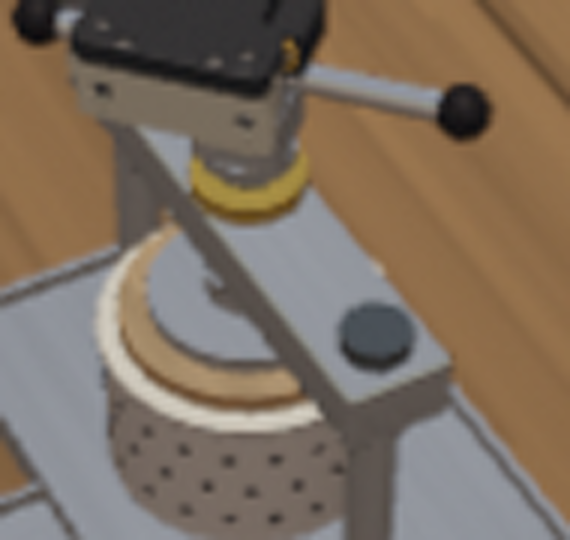

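No stop yet (4.85 rad turned), so I'll keep going in small steps.

Emit:
step_arm(increments="0 0 0.1 0 0.1 0.2 -1; 0 0 0.15 0 0.1 0.3 -1; 0 0 0.15 0 0.1 0.3 -1")

```text
time: 20.0
tool_pos: [531.4, -28.7, 244.7]
tcp_rot: [-3.141, -0.003, -0.943]
contact_force: [1.5, -3.0, 5.7]
grip_width: 35.7
```

```bash
cat > st.py <<'E'
from plant import *
o=get_obs();print(o['moment'].round(2),o['contact_force'].round(1),o['tcp_rot'].round(4),o['tau'][5].round(2),o['joint_positions'].round(3))
E
python3 st.py
```

```text
[-0.2  -0.11  0.77] [ 1.5 -3.   5.7] [-3.1415 -0.0032 -0.943 ] 0.95 [-1.970e-01  3.570e-01  1.513e+00 -2.000e-03  1.269e+00  2.318e+00]
```

Emit:
step_arm(increments="0 0 0.1 0 0.1 0.2 -1; 0 0 0.15 0 0.1 0.3 -1; 0 0 0.15 0 0.1 0.3 -1")

```text
time: 20.38
tool_pos: [530.6, -27.7, 244.6]
tcp_rot: [-3.141, -0.001, -1.092]
contact_force: [-0.2, 1.2, 9.4]
grip_width: 37.9
```

```bash
python3 st.py
```

```text
[0.36 0.39 1.29] [-0.2  1.2  9.4] [-3.1415e+00 -1.2000e-03 -1.0915e+00] 1.46 [-1.960e-01  3.570e-01  1.514e+00 -1.000e-03  1.270e+00  2.467e+00]
```

The screw has stopped. The moment rose from 0.0 to 1.3 N m and the jaws began to twist on the hub (37.9 mm). I'll ease back just that twist, then open.

Emit:
step_arm(increments="0 0 -0.08 0 0 0 -1; 0 0 -0.12 0 0 -0.3 -1; 0 0 -0.12 0 0 -0.3 -1")

```text
time: 20.75
tool_pos: [530.7, -27.9, 244.6]
tcp_rot: [-3.141, -0.001, -0.973]
contact_force: [0.7, 2.3, 7.9]
grip_width: 37.4
```

```bash
python3 st.py
```

```text
[0.33 0.21 0.07] [0.7 2.3 7.9] [-3.1413e+00 -8.0000e-04 -9.7340e-01] -0.11 [-0.197  0.357  1.514 -0.     1.27   2.348]
```

Emit:
step_arm(increments="0 0 0 0 0 0 0; 0 0 0 0 0 0 1; 0 0 0 0 0 0 1; 0 0 0 0 0 0 1; 0 0 0 0 0 0 1; 0 0 0 0 0 0 1")

```text
time: 21.5
tool_pos: [530.7, -27.7, 243.8]
tcp_rot: [3.142, 0.0, -0.977]
contact_force: [-0.3, -0.7, -0.3]
grip_width: 89.7
```

```bash
python3 st.py; python3 snap.py wrist w15
```

```text
[0.04 0.13 0.03] [-0.3 -0.7 -0.3] [ 3.1416e+00  1.0000e-04 -9.7710e-01] -0.0 [-0.196  0.358  1.515  0.     1.269  2.351]
w15 21.5 [530.7 -27.7 243.8] [ 3.1416e+00  1.0000e-04 -9.7710e-01] q [-0.196  0.358  1.515  0.     1.269  2.351] F [-0.3 -0.7 -0.3] M [0.04 0.13 0.03] w 89.7
```

View pics/w15.png

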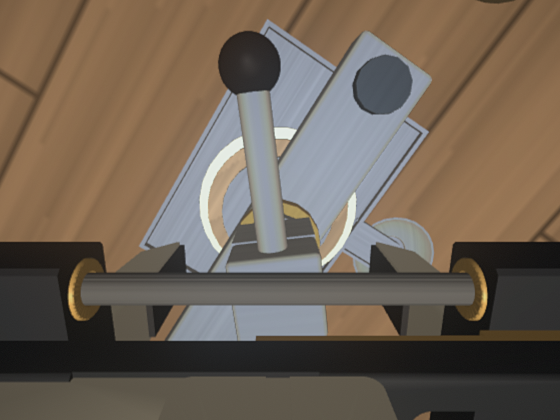

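The gripper is open and clear. The handle stands on the collar, about 0.1 rad behind the tool because of the slip in the grip at the stop. I'll go straight up and check.

Emit:
step_arm(increments="0 0 0 0 0 -15 1; 0 0 0 0 0 -45 1; 0 0 0 0 0 -85 1; 0 0 0 0 0 -125 1; 0 0 0 0 0 -150 1; 0 0 0 0 0 -150 1; 0 0 0 0 0 -150 1")

```text
time: 22.42
tool_pos: [530.4, -27.6, 393.0]
tcp_rot: [3.141, 0.001, -0.977]
contact_force: [0.5, 0.7, -0.7]
grip_width: 91.7
```

```bash
python3 snap.py wrist w16; python3 snap.py side s16;python3 snap.py scene c16; python3 -c "
from crop import *
pair(('pics/c16.png',230,150,100,115,4),('pics/s16.png',230,190,100,115,4),'pics/p16.png')"
```

```text
w16 22.43 [530.4 -27.6 393. ] [ 3.1407e+00  1.1000e-03 -9.7720e-01] q [-0.196  0.289  1.21   0.     1.644  2.352] F [ 0.5  0.7 -0.7] M [0.05 0.19 0.02] w 91.7
s16 22.48 [530.3 -27.6 392.7] [ 3.1401e+00  1.7000e-03 -9.7720e-01] q [-0.196  0.289  1.211  0.     1.644  2.352] F [ 0.5 -0.5 -0.1] M [0.06 0.18 0.01] w 91.6
c16 22.52 [530.3 -27.6 392.6] [ 3.1399e+00  1.9000e-03 -9.7720e-01] q [-0.196  0.289  1.211  0.     1.644  2.352] F [ 0.6 -0.2 -0.1] M [0.03 0.22 0.02] w 92.0
```

View pics/p16.png

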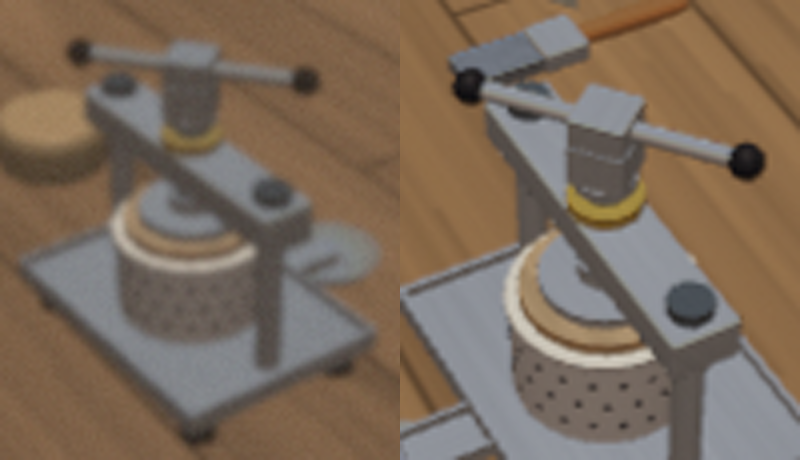

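View pics/w16.png

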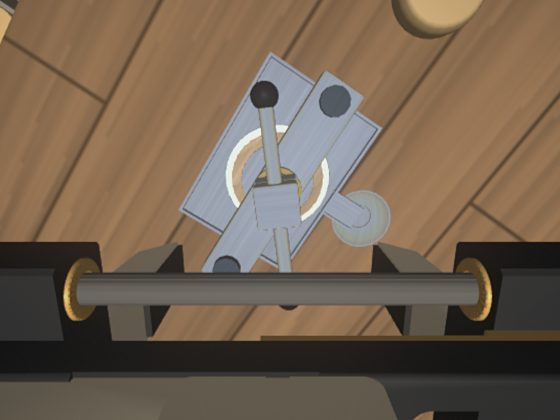

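View pics/s16.png

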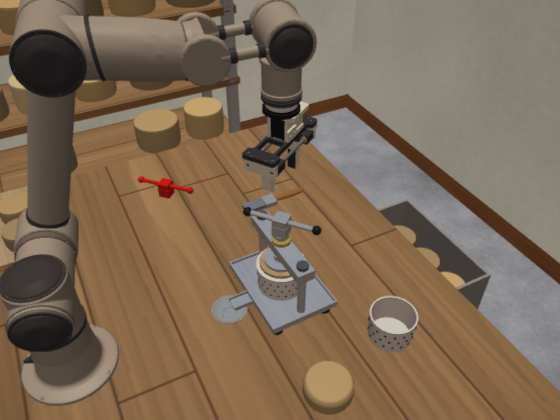

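The handle stands upright on the collar, the plate is flat on the follower, and nothing else has moved. As a last check I'll triangulate the ball heights, which should be 249 mm when home and wound down.

```bash
python3 - <<'E'
from tri import *
s=lambda x,y:cc(230,150,4,x,y); d=lambda x,y:cc(230,190,4,x-400,y)
a=tri(s(79,52),d(746,161));b=tri(s(305,81),d(469,86));print(a,b)
a2=tri(s(79,52),d(469,86));print(a2[1])
print((a[0]+b[0])/2,np.arctan2(*(b[0]-a[0])[1::-1]))
E
python3 st.py
```

```text
(array([586.3, -94. , 249.2]), [array([ 0.42, -0.  ]), array([0.29, 0.  ])]) (array([473.6,  36.8, 249.1]), [array([ 0.27, -0.05]), array([0.17, 0.04])])
[array([33.23, -5.7 ]), array([27.78, -2.55])]
[529.95 -28.6  249.15] 2.2819982936915393
[0.02 0.23 0.  ] [ 0.2  0.5 -0.1] [ 3.1399e+00  1.8000e-03 -9.7730e-01] -0.0 [-0.196  0.289  1.21   0.     1.644  2.352]
```

```bash
python3 -c "
from plant import *
print(close_job())"
```

```text
the job is handed in; nothing more can be done
None
```

The grey T-handle is on the press screw, home on the collar, and wound clockwise about 4.9 rad until the screw stopped. I then released it, moved clear and handed the job in at about 22.5 s (limit 67 s). `close_job` gives no verdict, so success rests on my own checks.

- **At the stop:** the moment about the screw axis rose from about 0 to 1.3 N m, well above the 0.25 N m that turning takes. The plate looks seated on the follower.
- **Handle height:** the two balls measured 249.1 and 249.2 mm. A handle fully home and wound right down should read 249 mm, and the match also shows it is level.
- **Position:** the ball midpoint is about 1.7 mm from the screw axis I had measured, inside the 5 mm limit.
- **Surroundings:** the dish, brush, cheese and spare mould look unmoved in the last pictures. I did not measure them, and the largest force I read was about 10 N.

**Discrepancy:** at the stop the jaws twisted about 0.1 rad on the hub. I backed the gripper off 0.12 rad before opening, so the handle may have turned back slightly. That is within the bore's play of about 0.25 rad, so I don't expect the screw turned back. I did not grip again to re-test it.

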